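Clip a relay module onto an inclined mounting rail

TASK

Mount the loose blue-nosed relay module on the inclined rail, beside the green-nosed module that is already there and less than 40 mm from it: hook its top lip behind the rail's upper edge with the foot held off the rail, then tilt the foot down until its orange clip snaps under the lower edge. Then slide the yellow end stop along the rail until it touches the module and let go, without shoving the other things on the table about.

Things in the scene. Friction and masses are not known exactly. Their poses are not given: they have to be found in the camera images.
- relay: Loose relay module, 0.2 kg: grey body 90 x 36 x 30 mm (x, y, z) with a blue nose 44 (x) x 36 (y) mm centred on it from z = 30 to 60 mm: grip the nose. Origin: centre of the underside, on which it stands at first. +x is its top end (lip), -x its foot (orange clip), z out of the nose. Underside legs at x = 19 to 34 and -45 to -30 mm; between them a slot for the rail, its seat face at z = 10 mm.
- relay_hook (a point): Inside the module's lip pocket, (18.5, 0, 8.5) mm in the module, same axes. The slot's end wall is at x = 19; from it the lip reaches back to x = 13, its upper side falling from z = 5 at the wall to 3 at the tip. Tilt the module about 22 degrees (15 to 25), foot off the rail, to hook it. Hooked, this point is at x = 18, z = -1.5 mm of rail_mid; then tilt the foot down about it.
- relay_foot (a point): Point just over the clip, (-18, 0, 8.5) mm in the module. Snapped in, it is at z = -1.5 mm of rail_mid; while the clip only rests on the rail's lower edge it is about 6 mm higher. The terminal shoulder at the foot (x = -45 to -22, z = 30 mm of the module) may be pressed to snap it home.
- clip (a joint): Orange spring clip in the module's foot: 0 = sprung out (at rest, and again once snapped under the rail), up to 0.005 m = pushed back towards the foot end. 2 N at rest plus 1 N per mm; 42 degree lead-in slope, so 5 to 12 N on the foot snaps it in. Its tip is at x = -14, z = 0.5 to 6 mm of the module; its tab sticks out to x = -52 mm.
- relay_left (a point): Centre of the left side of the module's nose, at (0, 18, 45) mm in the module. On the rail the module slides sideways with little force.
- relay_right (a point): Centre of the right side of the module's nose, at (0, -18, 45) mm in the module.
- rail_mid (a point): Middle of the front face of the fixed aluminium top-hat rail on a grey stand (foot 160 x 340 mm). x up the slope, y along the rail to the left, z square out of its face, which looks up and to the robot, 32 degrees from level. 300 mm long, edges at x = +-18; flanges 3 mm thick, free behind for 9 mm from each edge; panel at z = -20. A seated module's origin is at x = 0, z = -10 mm, axes parallel.
- mounted_side (a point): Centre of the right side of the nose of the green-nosed module already mounted (fixed, same shape as the loose one), axes as rail_mid, at y = 82 mm of rail_mid. The left side of the loose module must come to less than 40 mm from it.
- end_stop (a joint): Travel of the end stop along the rail to the left, towards the mounted module: 0 to 0.175 m. Friction about 2 N; it stays where it is left. At 0 its left face is at y = -119 mm of rail_mid.
- stop_face (a point): On the left face of the end stop, 35 mm out from the rail's face, axes as rail_mid. The stop is 12 mm thick (y): a black foot 46 mm wide across the rail, up to 16 mm out from its face, and on it a yellow tab 30 mm (x) wide, 16 to 50 mm out from the face. Push the tab's right side.
- tape_measure: Yellow tape measure lying on the table, 72 x 86 x 36 mm, a bystander. It lies on one side of the stand and the relay module on the other; which is which varies. Origin: middle of its underside.
- screwdriver_blue: Blue screwdriver, 200 mm long, a bystander lying in front of the stand; origin at its middle on the table.
- pliers: Red-handled pliers, 182 mm long, a bystander lying to the left of the stand; origin at their middle on the table.
Not all that is in view belongs to the job. Several things have the shape of the relay; the one meant has the colours described above.

How it is judged:
By the outcome, as a careful person would: the job done as asked, in the order asked, and still so for the second after the job is handed in, with the robot touching nothing.
It also fails if it takes over 64 s, if anything falls off the work surface, if the arm or the gripper's body presses on something with over 40 N, if the wrist force passes 120 N, or if a joint passes its speed limit or range.

ROBOT

A 7-joint arm with a two-finger parallel gripper is mounted at the origin on the work surface; the furniture and walls round the work are solid. World frame = base frame: x ahead of the robot, y to its left, z up, the work surface at z = 0. Lengths are in m, angles in rad, forces in N, time in s.
With the tool pointing down it reaches from about 0.425 to 0.875 m from the base axis. Payload 9.9 kg.
Tool frame: the origin (TCP) lies between the finger pads; the fingertips stand 11 mm ahead of it and the grasp point (between the pads) lies 8 mm behind it; z points along the fingers, y is the line along which they close (so a half turn about z gives the same grasp; the last joint's range is limited). The gripper opens to 85 mm and grips with 20 to 120 N. Pads are 22 mm wide; open, the fingers measure 114 mm over their backs; the gripper's body (76 mm by 85 mm) begins 54 mm behind the grasp point. The pads swing forward as they close: fully open they stand 13 mm farther back than shut.
Start: joints at [1.209, 0.576, 0.025, 1.437, -0.015, 1.129, -0.057], TCP at [0.185, -0.649, 0.242] pointing down, gripper open.
Joint ranges: [-2.76, 2.76], [-0.34, 2.15], [-1.52, 1.57], [0.19, 2.46], [-1.09, 4.23], [0.17, 1.99], [-2.82, 2.82]. Speed limits (rad/s): [2.22, 2.22, 3.01, 3.01, 3.14, 3.14, 3.14].

INTERFACE

Orientations are given as a unit quaternion [x, y, z, w].
In Python, from bench import env, optics, order, finder gives the robot as it stands.
- The arm moves only by the shell command python3 -m crank 'ROWS' [FORCE]. ROWS is JSON, a list of rows, each a list of 3 entries, a list of its own where there are three numbers: the shift along the tool's x, y, z normalised to -1 to 1, where 1 is 750 mm, then the turn, a rotation vector about the tool's x, y, z normalised to -1 to 1, where 1 is 90 degrees, then the opening, from -1 (shut) to 1 (fully open). In form: [[[dx, dy, dz], [ax, ay, az], fingers], ...]. A call has 1 to 8 rows; each row is the pose to reach, as a shift and turn from the pose commanded when the call began, along the tool's axes at that moment; what a row does not reach only later rows make up. A row lasts 1/10 s, in which the tool goes at most 50 mm and 8.59 degrees, less where a joint would pass 70% of its speed; a pose out of reach is approached as far as the arm can. A call with a number of a shift or a turn outside -1 to 1 is refused whole. A call with a gripper value outside its range is refused whole. The fingers move at their own pace and stop on an object; FORCE is the grip in N (left out, the last holds). Time passes only in rows, so rows that repeat a pose let the fingers close. It gives the time, the measured TCP pose, the force, the opening and the grip force at its end, in the units of the state.
- env.state(): the state, without advancing time (a new reading comes with each control period).
- optics.read_camera(name): name is "scene" or "top" or "wrist"; returns (picture, depth): 420x560x3 uint8, red, green, blue; 420x560 float32, m along the optical axis (not along the pixel's ray), 0 where there is no reading.
- optics.get_calibration(name): a dict with "mtx" (3x3 intrinsics, pixels), "R" (3x3) and "t" (3): a world point X has camera coordinates R X + t; the wrist camera has in their place "mount" (4x4, takes a point from camera to tool coordinates, whose origin is the TCP and whose axes are the flange's). Camera axes: x right, y down, z forward; pixel columns grow to the right and rows downward; lengths in m; the calibration is good to about 2 mm. A picture is of the moment at which its call begins: read the wrist's pose just before it. get_calibration takes no time and is no camera call.
- order.job_done(): hands the job in; it is judged then, once.
Trained networks look in the newest picture that a camera, given by its name, has taken for a name from the list of things; names that differ only in an ending like _2 or _b are one class to them, and where a whole thing is asked for, a point or a joint stands for the part that bears it (a point fixed in the world has none). Each returns a list of dicts, best first, with "conf" (0 to 1); they miss things now and then, are a little off and sometimes report something else, mostly with a low value. They report only what shows in the picture. A call takes as long as a camera call. They do not tell look-alikes from the thing itself.
- finder.spot_in(camera, name): "box" ([left, top, right, bottom] in pixels, round what is visible of it).
The state is a dict: "clock": time; "joint_pos": joint angles; "qd": joint speeds; "tau": joint torques, N m; "position": TCP position; "tool_rot": TCP orientation; "wrist_force": force on the tool from outside, world axes, zero at the start; "wrist_torque": the same for the moment, N m; "finger_gap": finger opening in m; "gripper_force": force on a finger pad.
Only numpy, scipy, OpenCV 4.12 (cv2) and the standard library are available. Lean on these libraries where they do the work, as an engineer would, in place of code of your own. Each camera call takes 0.05 s, during which the arm holds its last target. There are 200 camera calls.

## Working session

There is one attempt and no reset: what is moved stays moved. The work goes in short steps, Python scripts to look and compute and a shell command to move; the robot and the scene stay as the last step left them, time stands still between calls to the robot, and variables do not carry over. Pictures are saved under pics/ and viewed, at most 10 in all, crops included, and the job is handed in when it is done.

```bash
ls; mkdir -p pics; cat > h.py <<'E'
import numpy as np, cv2
from scipy.spatial.transform import Rotation as R
from bench import env, optics, order, finder
def cam(n):
    s=env.state(); im,d=optics.read_camera(n); c=optics.get_calibration(n)
    K=np.array(c["mtx"])
    if n=="wrist":
        T=np.eye(4);T[:3,:3]=R.from_quat(s["tool_rot"]).as_matrix();T[:3,3]=s["position"]
        M=T@np.array(c["mount"])
    else:
        M=np.eye(4);Rm=np.array(c["R"]);M[:3,:3]=Rm.T;M[:3,3]=-Rm.T@np.array(c["t"])
    v,u=np.mgrid[:d.shape[0],:d.shape[1]]
    P=np.stack([(u-K[0,2])/K[0,0]*d,(v-K[1,2])/K[1,1]*d,d],-1)@M[:3,:3].T+M[:3,3]
    P[d==0]=np.nan
    return im,d,P
def save(n,im): cv2.imwrite("pics/"+n+".png",cv2.cvtColor(im,cv2.COLOR_RGB2BGR))
E
python3 - <<'E'
from h import *
print(env.state())
for n in ["scene","top"]:
    im,d,P=cam(n); save(n+"0",im); np.savez("/tmp/"+n,im=im,P=P)
    for k in ["relay","rail_mid","stop_face","mounted_side","tape_measure","screwdriver_blue","pliers"]:
        for b in finder.spot_in(n,k)[:3]:
            l,t,r,bo=map(int,b["box"]); q=P[(t+bo)//2,(l+r)//2]; print(n,k,round(b["conf"],2),b["box"],q.round(3))
E
```

```text
pics
{'clock': 0.0, 'joint_pos': array([ 1.20922884,  0.57653977,  0.02483003,  1.43793269, -0.0150299 ,
        1.12899176, -0.05652525]), 'qd': array([-0.00044182,  0.001174  , -0.00035757, -0.00183074, -0.00059555,
       -0.00081589, -0.00110145]), 'tau': array([ 9.88685861e-04, -7.65761304e+01,  2.25075178e+00, -2.85962641e+01,
        1.52150856e-02,  1.30025583e-02, -2.81639433e-05]), 'position': array([ 0.18499146, -0.64869172,  0.24142846]), 'tool_rot': array([ 9.90370275e-01,  1.38441349e-01, -1.43555987e-04, -8.31535848e-04]), 'wrist_force': array([-0.24377249, -0.05270075, -0.2983272 ]), 'wrist_torque': array([ 0.03461924, -0.03517967,  0.01950688]), 'gripper_force': 0.0, 'finger_gap': 0.08527486575523267}
scene relay 0.95 [114.3, 279.7, 144.0, 313.1] [0.43  0.639 0.045]
scene relay 0.94 [290.5, 228.5, 324.7, 254.2] [0.324 0.138 0.044]
scene relay 0.86 [225.3, 234.0, 239.2, 264.1] [0.43  0.331 0.039]
scene rail_mid 0.59 [233.1, 143.6, 313.0, 183.4] [0.659 0.007 0.101]
scene stop_face 0.45 [298.3, 145.6, 312.2, 157.6] [ 0.626 -0.109  0.125]
scene mounted_side 0.79 [243.8, 
[... 175 characters left out ...]
0.426 0.004 0.012]
scene pliers 0.91 [171.1, 210.0, 228.4, 229.2] [0.645 0.317 0.007]
top relay 0.91 [221.5, 186.2, 241.1, 211.6] [0.441 0.309 0.058]
top relay 0.91 [124.2, 193.2, 151.8, 210.8] [0.428 0.619 0.055]
top relay 0.69 [218.3, 278.8, 249.2, 291.0] [0.159 0.296 0.06 ]
top rail_mid 0.88 [277.6, 121.0, 368.0, 149.3] [0.65  0.009 0.095]
top stop_face 0.55 [355.3, 129.4, 366.0, 147.4] [ 0.633 -0.114  0.117]
top mounted_side 0.68 [289.2, 121.1, 300.4, 152.1] [0.622 0.105 0.161]
top tape_measure 0.88 [403.4, 194.2, 430.2, 215.0] [ 0.429 -0.312  0.041]
top screwdriver_blue 0.71 [301.0, 197.1, 330.7, 208.0] [0.436 0.028 0.028]
top pliers 0.66 [207.1, 143.8, 260.0, 160.7] [0.619 0.311 0.008]
```

```bash
python3 - <<'E'
import cv2
a=cv2.imread("pics/scene0.png")[120:330,100:420];b=cv2.imread("pics/top0.png")[90:300,100:450]
a=cv2.resize(a,None,fx=1.43*1.3,fy=1.43,interpolation=2) if 0 else cv2.resize(a,(457,300));b=cv2.resize(b,(500,300))
import numpy as np
b2=np.zeros((300,500,3),'u1');b2[:,:457]=a
cv2.imwrite("pics/c0.png",np.vstack([b2,b]))
E
```

```text
(no output)
```

View pics/c0.png

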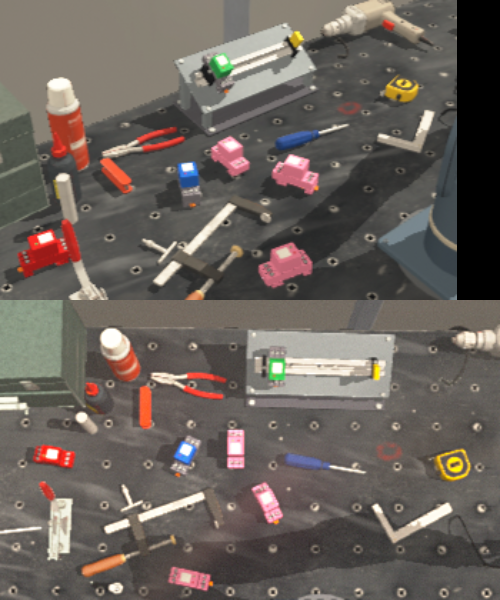

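The blue-nosed relay is at about top pixel (230,196), beside a pink look-alike. The rail stand is at the top, with the green module on the left and the yellow stop on the right.

```bash
python3 - <<'E'
from h import *
for n in ["top","scene"]:
    z=np.load(f"/tmp/{n}.npz");im,P=z["im"],z["P"]
    hsv=cv2.cvtColor(im,cv2.COLOR_RGB2HSV);H,S,V=[hsv[...,i].astype(int) for i in range(3)]
    near=lambda c,r:np.linalg.norm(P[...,:2]-c,axis=-1)<r
    def rep(k,m):
        q=P[m]; 
        if len(q): print(n,k,len(q),np.nanmedian(q,0).round(3),np.nanmin(q,0).round(3),np.nanmax(q,0).round(3))
        return q
    c=[.441,.309]
    b=rep("blue",near(c,.08)&(H>100)&(H<130)&(S>120))
    rep("orange",near(c,.09)&(H>3)&(H<22)&(S>150))
    g=rep("greybody",near(c,.07)&(S<90)&(P[...,2]>.02)&(P[...,2]<.045))
    rep("all",near(c,.075)&(P[...,2]>.015))
    rep("green",near([.62,.1],.08)&(H>45)&(H<85)&(S>120))
    rep("yellow",near([.63,-.11],.08)&(H>20)&(H<35)&(S>150))
    r=P[near([.645,-.02],.09)&(abs(P[...,1]+.02)<.07)&(P[...,2]>.06)]
    # rail: points above the panel plane tilted 32deg
    w=r[:,2]-np.tan(np.radians(32))*(r[:,0]-.645)
    print("h",np.histogram(w,bins=12))
    q=r[w>np.percentile(w,70)]; print(q.mean(0).round(3))
E
```

```text
top blue 107 [0.438 0.318 0.058] [ 0.42   0.293 -0.011] [0.482 0.346 0.072]
top orange 8 [0.403 0.337 0.003] [ 0.398  0.333 -0.002] [0.407 0.341 0.01 ]
top greybody 142 [0.426 0.315 0.029] [0.399 0.282 0.02 ] [0.493 0.348 0.039]
top all 317 [0.441 0.315 0.042] [0.399 0.282 0.015] [0.493 0.349 0.072]
top green 90 [0.614 0.105 0.15 ] [0.596 0.089 0.111] [0.646 0.123 0.17 ]
top yellow 47 [ 0.617 -0.116  0.151] [ 0.599 -0.123  0.131] [ 0.639 -0.112  0.165]
h (array([ 14, 121, 372, 518, 288,  76,  44,  81, 121,  80,   6,   1]), array([0.07650794, 0.08106772, 0.0856275 , 0.09018728, 0.09474706,
       0.09930684, 0.10386662, 0.1084264 , 0.11298618, 0.11754596,
       0.12210574, 0.12666552, 0.1312253 ]))
[ 0.642 -0.024  0.107]
scene blue 168 [0.436 0.326 0.055] [ 0.424  0.264 -0.001] [0.505 0.345 0.064]
scene orange 10 [0.407 0.339 0.005] [0.404 0.334 0.003] [0.411 0.344 0.009]
scene greybody 113 [0.42  0.335 0.029] [0.404 0.313 0.02 ] [0.498 0.353 0.039]
scene all 362 [0.433 0.328 0.044] [0.403 0.296 0.015] [0.498 0.354 0.064]
scene green 126 [0.614 0.123 0.145] [0.598 0.091 0.122] [0.649 0.131 0.167]
scene yellow 69 [ 0.619 -0.11   0.143] [ 0.603 -0.123  0.119] [ 0.649 -0.106  0.161]
h (array([ 23, 157, 370, 298, 109,  25,  11,  25,  81,  91,  45,   6]), array([0.0786538 , 0.08228965, 0.08592549, 0.08956133, 0.09319717,
       0.09683302, 0.10046886, 0.1041047 , 0.10774054, 0.11137639,
       0.11501223, 0.11864807, 0.12228391]))
[ 0.646 -0.021  0.108]
```

```bash
cat >> h.py <<'E'
def go(p,Rm,s=None):
    "print shift and turn (units of crank) from the present pose to world TCP p, rotation Rm"
    s=s or env.state(); R0=R.from_quat(s["tool_rot"])
    d=R0.inv().apply(np.array(p)-s["position"]); r=(R0.inv()*R.from_matrix(Rm)).as_rotvec()
    print("shift",(d/.75).round(4).tolist(),"turn",(r/(np.pi/2)).round(4).tolist(),"| mm",(np.linalg.norm(d)*1e3).round(1),"deg",np.degrees(np.linalg.norm(r)).round(1))
def yaw(a): # tool down, tool x at world yaw a (deg)
    return (R.from_euler("z",a,degrees=True)*R.from_euler("x",180,degrees=True)).as_matrix()
E
python3 - <<'E'
from h import *
c=optics.get_calibration("wrist");print(np.array(c["mount"]).round(3),np.array(c["mtx"]).round(1))
s=env.state(); go([.43,-.30,.28],yaw(76),s)
s["position"]=np.array([.43,-.30,.28]);s["tool_rot"]=R.from_matrix(yaw(76)).as_quat(); go([.47,.08,.3],yaw(136),s)
E
```

```text
[[-0.    -0.945 -0.328  0.085]
 [ 1.     0.    -0.     0.   ]
 [ 0.    -0.328  0.945 -0.133]
 [ 0.     0.     0.     1.   ]] [[341.7   0.  275.4]
 [  0.  341.7 210.3]
 [  0.    0.    1. ]]
shift [0.4417, -0.3581, -0.0502] turn [0.0, 0.0, -0.6676] | mm 428.1 deg 60.1
shift [0.5045, -0.0708, -0.0267] turn [-0.0, 0.0, -0.6667] | mm 382.6 deg 60.0
```

```bash
r='[[0.44,-0.36,-0.05],[0,0,-0.667],1]'; python3 -m crank '[[[0.44,-0.36,-0.05],[0,0,-0.667],1],[[0.44,-0.36,-0.05],[0,0,-0.667],1],[[0.44,-0.36,-0.05],[0,0,-0.667],1],[[0.44,-0.36,-0.05],[0,0,-0.667],1],[[0.44,-0.36,-0.05],[0,0,-0.667],1],[[0.44,-0.36,-0.05],[0,0,-0.667],1],[[0.44,-0.36,-0.05],[0,0,-0.667],1],[[0.44,-0.36,-0.05],[0,0,-0.667],1]]'; python3 -m crank '[[[0.52,-0.07,-0.03],[0,0,-0.667],1],[[0.52,-0.07,-0.03],[0,0,-0.667],1],[[0.52,-0.07,-0.03],[0,0,-0.667],1],[[0.52,-0.07,-0.03],[0,0,-0.667],1],[[0.52,-0.07,-0.03],[0,0,-0.667],1],[[0.52,-0.07,-0.03],[0,0,-0.667],1],[[0.52,-0.07,-0.03],[0,0,-0.667],1],[[0.52,-0.07,-0.03],[0,0,-0.667],1]]'
python3 - <<'E'
from h import *
im,d,P=cam("wrist");save("w_rail",im);np.savez("/tmp/w1",im=im,P=P)
go([.443,.317,.22],yaw(153))
E
```

```text
clock: 1.6
position: [0.4133, -0.3203, 0.2779]
tool_rot: [0.787, 0.617, 0.0, 0.0]
wrist_force: [0.4, -0.1, 0.3]
finger_gap: 0.0854
gripper_force: 0.0
clock: 2.4
position: [0.4562, 0.0715, 0.3004]
tool_rot: [0.372, 0.928, 0.0, 0.001]
wrist_force: [1.1, -0.6, -0.2]
finger_gap: 0.0854
gripper_force: 0.0
shift [0.2311, 0.2167, 0.1101] turn [0.0039, -0.0002, -0.1833] | mm 251.5 deg 16.5
```

View pics/w_rail.png

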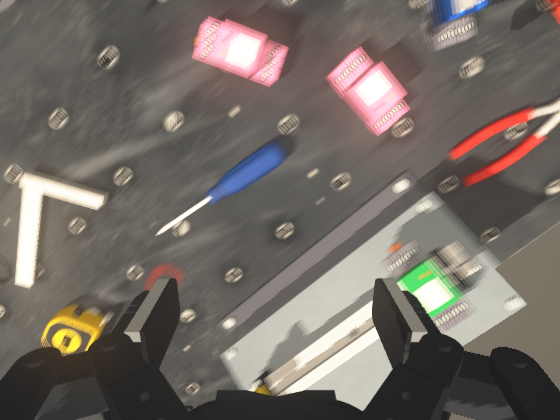

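The wrist view shows the green module at about (430,290), the rail below it, two pink look-alikes at the top, and the blue relay at the upper right edge near (460,15). Next I move above the relay.

```bash
python3 -m crank '[[[0.231,0.217,0.11],[0.004,0,-0.183],1],[[0.231,0.217,0.11],[0.004,0,-0.183],1],[[0.231,0.217,0.11],[0.004,0,-0.183],1],[[0.231,0.217,0.11],[0.004,0,-0.183],1],[[0.231,0.217,0.11],[0.004,0,-0.183],1],[[0.231,0.217,0.11],[0.004,0,-0.183],1],[[0.231,0.217,0.11],[0.004,0,-0.183],1],[[0.231,0.217,0.11],[0.004,0,-0.183],1]]'
python3 - <<'E'
from h import *
im,d,P=cam("wrist");save("w_rel",im);np.savez("/tmp/w2",im=im,P=P)
hsv=cv2.cvtColor(im,cv2.COLOR_RGB2HSV);H,S,V=[hsv[...,i].astype(int) for i in range(3)]
near=np.linalg.norm(P[...,:2]-[.443,.317],axis=-1)<.08
top=near&(P[...,2]>.052)&(P[...,2]<.072)
rect=cv2.minAreaRect(P[top][:,:2].astype('f4')*1000);print("nose",rect,np.median(P[top],0))
bod=near&(P[...,2]>.022)&(P[...,2]<.072)
print("body",cv2.minAreaRect(P[bod][:,:2].astype('f4')*1000))
o=near&(H>3)&(H<22)&(S>150);print("or",o.sum(),np.nanmean(P[o],0) if o.any() else 0)
E
```

```text
clock: 3.25
position: [0.4453, 0.3054, 0.2174]
tool_rot: [0.239, 0.971, -0.003, -0.001]
wrist_force: [-0.6, -0.3, 0.3]
finger_gap: 0.0854
gripper_force: 0.0
nose ((450.8426513671875, 317.30352783203125), (35.988609313964844, 44.3908576965332), 65.32726287841797) [0.44911252 0.31800327 0.06098655]
body ((450.9465026855469, 317.287841796875), (35.99376678466797, 90.25103759765625), 65.14384460449219)
or 94 [0.41738604 0.34399373 0.05317562]
```

View pics/w_rel.png

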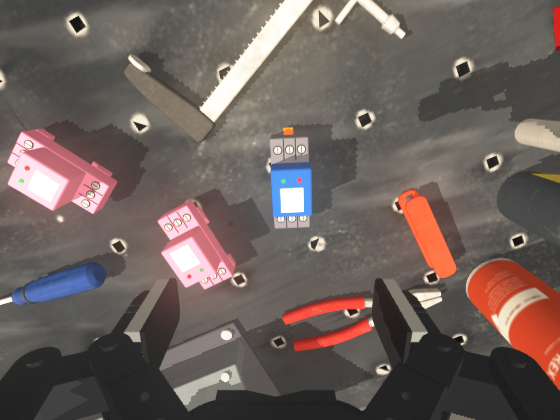

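The relay is in the middle at (291,190), with its clip at the far end (288,130). The pose fits its stated size (36x44 mm nose, 90 mm body, top at z=61 mm).

```bash
python3 - <<'E'
from h import *
im,d,P=cam("wrist");print(env.state()["position"],env.state()["qd"].round(3))
near=np.linalg.norm(P[...,:2]-[.45,.317],axis=-1)<.08
for lo in(.052,.022):print(cv2.minAreaRect(P[near&(P[...,2]>lo)&(P[...,2]<.072)][:,:2].astype('f4')*1000))
# rail from earlier wrist image
go([.4485,.3175,.12],yaw(155.1))
go([.4485,.3175,.040],yaw(155.1))
E
```

```text
[0.44563273 0.30497777 0.21775859] [ 0.006 -0.002 -0.004 -0.001 -0.    -0.003  0.   ]
((450.8193359375, 317.338623046875), (36.04021453857422, 44.2880744934082), 64.87124633789062)
((450.83245849609375, 317.350830078125), (36.02444076538086, 89.94310760498047), 65.20808410644531)
shift [0.0044, 0.0174, 0.1302] turn [-0.004, 0.0, -0.0312] | mm 98.6 deg 2.8
shift [0.0044, 0.0181, 0.2369] turn [-0.004, 0.0, -0.0312] | mm 178.2 deg 2.8
```

```bash
python3 -m crank '[[[0.0015,0.019,0.12],[-0.004,0,-0.031],0.41],[[0.0015,0.019,0.12],[-0.004,0,-0.031],0.41],[[0.0015,0.019,0.12],[-0.004,0,-0.031],0.41],[[0.0015,0.019,0.17],[-0.004,0,-0.031],0.41],[[0.0015,0.019,0.21],[-0.004,0,-0.031],0.41],[[0.0015,0.019,0.237],[-0.004,0,-0.031],0.41],[[0.0015,0.019,0.237],[-0.004,0,-0.031],0.41],[[0.0015,0.019,0.237],[-0.004,0,-0.031],0.41]]' 40; python3 -m crank '[[[0,0,0],[0,0,0],0.41],[[0,0,0],[0,0,0],-1],[[0,0,0],[0,0,0],-1],[[0,0,0],[0,0,0],-1],[[0,0,0],[0,0,0],-1],[[0,0,0],[0,0,0],-1],[[0,0,0],[0,0,0],-1]]' 40
python3 - <<'E'
from h import *
s=env.state();print(s["position"],R.from_quat(s["tool_rot"]).as_matrix().round(4).tolist(),s["gripper_force"],s["finger_gap"],s["wrist_force"])
# rail fit from /tmp/w1, top, scene
for n in["w1","top","scene"]:
    z=np.load(f"/tmp/{n}.npz");im,P=z["im"],z["P"]
    m=(abs(P[...,1]+.02)<.08)&(abs(P[...,0]-.645)<.07)&(P[...,2]>.05)
    q=P[m]; t=np.radians(32)
    a=q[:,0]*np.cos(t)+q[:,2]*np.sin(t); h=-q[:,0]*np.sin(t)+q[:,2]*np.cos(t)
    hs,e=np.histogram(h,bins=np.arange(-.32,-.2,.004));print(n,[(round(x,3),int(k)) for x,k in zip(e,hs) if k>10])
E
```

```text
clock: 4.15
position: [0.4507, 0.3189, 0.0414]
tool_rot: [0.215, 0.977, 0.001, 0.0]
wrist_force: [-0.1, 0.3, 0.0]
finger_gap: 0.0603
gripper_force: 0.0
clock: 4.85
position: [0.4503, 0.319, 0.0408]
tool_rot: [0.215, 0.977, 0.001, 0.0]
wrist_force: [-0.6, -1.1, 9.9]
finger_gap: 0.0356
gripper_force: 39.5
[0.45031642 0.31895683 0.04078048] [[-0.9079, 0.4192, 0.0008], [0.4192, 0.9079, 0.0009], [-0.0003, 0.0011, -1.0]] 39.548218846321106 0.03558673282542129 [-0.56525545 -1.07986819  9.85109628]
w1 [(np.float64(-0.268), 7648), (np.float64(-0.264), 2088), (np.float64(-0.26), 92), (np.float64(-0.256), 43), (np.float64(-0.252), 60), (np.float64(-0.248), 2232), (np.float64(-0.244), 361)]
top [(np.float64(-0.276), 33), (np.float64(-0.272), 265), (np.float64(-0.268), 618), (np.float64(-0.264), 564), (np.float64(-0.26), 223), (np.float64(-0.256), 54), (np.float64(-0.252), 62), (np.float64(-0.248), 130), (np.float64(-0.244), 124), (np.float64(-0.24), 38)]
scene [(np.float64(-0.276), 35), (np.float64(-0.272), 321), (np.float64(-0.268), 589), (np.float64(-0.264), 228), (np.float64(-0.26), 34), (np.float64(-0.256), 21), (np.float64(-0.252), 77), (np.float64(-0.248), 140), (np.float64(-0.244), 47)]
```

```bash
python3 - <<'E'
from h import *
s=env.state(); go([.45,.319,.2],yaw(155.2),s); go([.61,.0,.31],yaw(180),s)
E
```

```text
shift [0.0003, 0.0001, -0.2123] turn [0.0007, 0.0002, 0.0002] | mm 159.2 deg 0.1
shift [-0.3717, -0.2965, -0.3592] turn [0.0007, 0.0004, -0.2754] | mm 446.9 deg 24.8
```

```bash
python3 -m crank '[[[0,0,-0.06],[0,0,0],-1],[[0,0,-0.12],[0,0,0],-1],[[0,0,-0.18],[0,0,0],-1],[[0,0,-0.2],[0,0,0],-1],[[0,0,-0.2],[0,0,0],-1]]' 80; python3 -m crank '[[[-0.372,-0.297,-0.159],[0,0,-0.275],-1],[[-0.372,-0.297,-0.159],[0,0,-0.275],-1],[[-0.372,-0.297,-0.159],[0,0,-0.275],-1],[[-0.372,-0.297,-0.159],[0,0,-0.275],-1],[[-0.372,-0.297,-0.159],[0,0,-0.275],-1],[[-0.372,-0.297,-0.159],[0,0,-0.275],-1],[[-0.372,-0.297,-0.159],[0,0,-0.275],-1],[[-0.372,-0.297,-0.159],[0,0,-0.275],-1]]'; python3 -m crank '[[[0,0,0],[0,0,0],-1],[[0,0,0],[0,0,0],-1],[[0,0,0],[0,0,0],-1]]'
python3 - <<'E'
from h import *
im,d,P=cam("wrist");save("w3",im);np.savez("/tmp/w3",im=im,P=P,d=d)
E
```

```text
clock: 5.35
position: [0.4507, 0.3196, 0.1923]
tool_rot: [0.215, 0.977, 0.002, 0.001]
wrist_force: [-0.3, -0.3, -2.7]
finger_gap: 0.0346
gripper_force: 81.9
clock: 6.15
position: [0.611, -0.0054, 0.3072]
tool_rot: [0.002, 1.0, -0.001, -0.001]
wrist_force: [0.4, -0.3, -2.1]
finger_gap: 0.0344
gripper_force: 81.8
clock: 6.45
position: [0.6091, 0.0008, 0.3072]
tool_rot: [-0.001, 1.0, 0.0, -0.001]
wrist_force: [-0.2, 0.7, -2.0]
finger_gap: 0.0349
gripper_force: 81.8
```

View pics/w3.png

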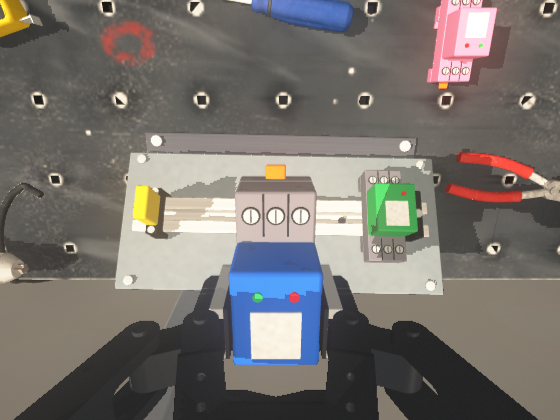

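The held module is in front, clip towards the robot. Behind it the rail runs from the stop at (147,207) to the green module at (393,212).

```bash
python3 - <<'E'
from h import *
z=np.load("/tmp/w3.npz");im,P=z["im"],z["P"]
v,u=np.mgrid[:420,:560]
t=np.radians(32)
m0=(v>170)&(v<260)&(((u>168)&(u<228))|((u>325)&(u<358)))
q=P[m0];q=q[np.isfinite(q[:,0])]
h=-q[:,0]*np.sin(t)+q[:,2]*np.cos(t)
f=q[(h>-.254)&(h<-.238)]
c=f.mean(0);U,S,V=np.linalg.svd(f-c);n=V[2]*np.sign(V[2][2]);print("rail n",n,"pitch",np.degrees(np.arctan2(-n[0],n[2])),"n_y",n[1],S/len(f)**.5)
# edges per column
hm=-P[...,0]*np.sin(t)+P[...,2]*np.cos(t);am=P[...,0]*np.cos(t)+P[...,2]*np.sin(t)
ys=[];ce=[];w=[]
for uu in list(range(172,226,3))+list(range(328,356,3)):
    k=(hm[:,uu]>-.254)&(hm[:,uu]<-.238)&(v[:,uu]>170)&(v[:,uu]<260)
    a=am[k,uu]; ys.append(np.median(P[k,uu,1]));ce.append((a.max()+a.min())/2);w.append(np.ptp(a))
print("width",np.median(w),"line a=",np.polyfit(ys,ce,1),"h",np.median(hm[m0&(hm>-.254)&(hm<-.238)]))
print("h vs y",np.polyfit(f[:,1],-f[:,0]*np.sin(t)+f[:,2]*np.cos(t),1))
hsv=cv2.cvtColor(im,cv2.COLOR_RGB2HSV);H,S_,_=[hsv[...,i].astype(int) for i in range(3)]
g=(H>45)&(H<85)&(S_>120)&(hm>hm[230,200]+.03)&(u>360)&(u<420);
for nm,mm in(("green",g),("yel",(H>20)&(H<35)&(S_>150)&(u>120)&(u<165)&(v>170)&(v<240))):
    y=P[mm];y=y[np.isfinite(y[:,0])];print(nm,len(y),np.percentile(y[:,1],[1,5,50,95,99]).round(4),"h",np.percentile(-y[:,0]*np.sin(t)+y[:,2]*np.cos(t),[2,50,98]).round(4))
# module in tool frame
s=env.state();R0=R.from_quat(s["tool_rot"]);Q=R0.inv().apply((P.reshape(-1,3)-s["position"])).reshape(P.shape)
for nm,mm in(("shoulder",(u>240)&(u<312)&(v>185)&(v<235)),("nosetop",(u>240)&(u<312)&(v>285)&(v<360)),("clip",(H>3)&(H<22)&(S_>150)&(u>262)&(u<290)&(v>155)&(v<185))):
    y=Q[mm];y=y[np.isfinite(y[:,0])];cc=np.median(y,0);k=y[np.linalg.norm(y-cc,axis=1)<.03]
    _,_,V=np.linalg.svd(k-k.mean(0));print(nm,cc.round(4),V[2].round(3),k.min(0).round(4),k.max(0).round(4))
print(s["position"],R0.as_matrix().round(4).tolist())
E
```

```text
rail n [-0.54150544  0.00957732  0.84064269] pitch 32.78787224703599 n_y 0.009577317486663956 [0.07116943 0.01216899 0.00163867]
width 0.03517394373952476 line a= [0.01755683 0.60555337] h -0.24496278339802513
h vs y [-0.00931031 -0.24553429]
green 1465 [0.0885 0.0888 0.1033 0.1225 0.1238] h [-0.2132 -0.1965 -0.1948]
yel 839 [-0.1224 -0.1211 -0.1128 -0.111  -0.1107] h [-0.2232 -0.1956 -0.1928]
shoulder [0.0355 0.     0.0104] [-0.159 -0.001  0.987] [ 0.0234 -0.0159  0.0077] [0.0442 0.0162 0.0211]
nosetop [-0.0008 -0.     -0.0198] [-0.01  -0.002  1.   ] [-0.0201 -0.0145 -0.022 ] [ 0.0161  0.0143 -0.017 ]
clip [ 0.0475 -0.0002  0.0335] [ 0.034  0.022 -0.999] [ 0.044  -0.0049  0.0318] [0.0507 0.0046 0.0352]
[0.60920372 0.00094754 0.30755156] [[-1.0, -0.0022, -0.0024], [-0.0022, 1.0, 0.0008], [0.0024, 0.0008, -1.0]]
```

```bash
cat >> h.py <<'E'
RR=(R.from_euler("z",-1.1,degrees=True)*R.from_euler("y",-32,degrees=True)).as_matrix(); RP=np.array([.6438,.0072,.1127])
O=np.array([-.001,0,.0402]); D=np.diag([-1,1,-1.])
def tcp(hx,hz,y,th):
    "tool pose for hook point at rail (hx,y,hz) mm, foot raised th deg"
    Rm=RR@R.from_euler("y",th,degrees=True).as_matrix()
    Pm=RP+RR@(np.array([hx,y,hz])/1e3)-Rm@np.array([.0185,0,.0085]); Rt=Rm@D
    return Pm-Rt@O,Rt
def where(s=None):
    "hook point in rail mm and tilt, as measured"
    s=s or env.state(); Rt=R.from_quat(s["tool_rot"]).as_matrix(); Rm=Rt@D
    H=RR.T@(s["position"]+Rt@O+Rm@np.array([.0185,0,.0085])-RP)*1e3
    print("hook",H.round(1),"euler",R.from_matrix(RR.T@Rm).as_euler("xyz",degrees=True).round(2),"F rail",(RR.T@s["wrist_force"]).round(1))
E
python3 - <<'E'
from h import *
where()
s=env.state();p,Rt=tcp(28,40,32,22);print(p);go(p,Rt,s)
s["position"]=p;s["tool_rot"]=R.from_matrix(Rt).as_quat()
for a in[(27,10),(27,-1),(18,-1)]: go(*tcp(*a,32,22),s)
E
```

```text
hook [ 73.7  -6.5 146.3] euler [ 0.81 32.13  1.45] F rail [-1.7 -0.3 -2.4]
[0.62225858 0.03961951 0.18929193]
shift [-0.0179, 0.0514, 0.1577] turn [0.0017, -0.1127, 0.0135] | mm 125.1 deg 10.2
shift [-0.0137, -0.0, 0.0376] turn [0.0, 0.0, 0.0] | mm 30.0 deg 0.0
shift [-0.0192, -0.0, 0.0512] turn [0.0, 0.0, 0.0] | mm 41.0 deg 0.0
shift [-0.0081, -0.0, 0.0557] turn [0.0, 0.0, 0.0] | mm 42.2 deg 0.0
```

```bash
python3 -m crank '[[[-0.018,0.051,0.08],[0.002,-0.113,0.0135],-1],[[-0.018,0.051,0.08],[0.002,-0.113,0.0135],-1],[[-0.018,0.051,0.12],[0.002,-0.113,0.0135],-1],[[-0.018,0.0514,0.158],[0.002,-0.113,0.0135],-1],[[-0.018,0.0514,0.158],[0.002,-0.113,0.0135],-1],[[-0.018,0.0514,0.158],[0.002,-0.113,0.0135],-1],[[-0.018,0.0514,0.158],[0.002,-0.113,0.0135],-1]]'
python3 - <<'E'
from h import *
where();s=env.state()
for a in[(27,10),(27,-1),(18,-1)]: go(*tcp(*a,32,22),s)
im,d,P=cam("wrist");save("w4",im);np.savez("/tmp/w4",im=im,P=P)
im,d,P=cam("scene");save("s4",im[130:230,200:340].repeat(4,0).repeat(4,1))
E
```

```text
clock: 7.2
position: [0.6242, 0.0391, 0.1916]
tool_rot: [0.01, 0.996, -0.001, 0.089]
wrist_force: [0.4, 0.5, -1.8]
finger_gap: 0.0349
gripper_force: 81.8
hook [31.  31.5 41. ] euler [-0.06 21.76 -0.1 ] F rail [-0.7  0.5 -1.7]
shift [-0.0105, 0.0007, 0.0402] turn [-0.0002, 0.0027, -0.0011] | mm 31.2 deg 0.3
shift [-0.0159, 0.0007, 0.0539] turn [-0.0002, 0.0027, -0.0011] | mm 42.1 deg 0.3
shift [-0.0048, 0.0007, 0.0583] turn [-0.0002, 0.0027, -0.0011] | mm 43.9 deg 0.3
```

View pics/w4.png

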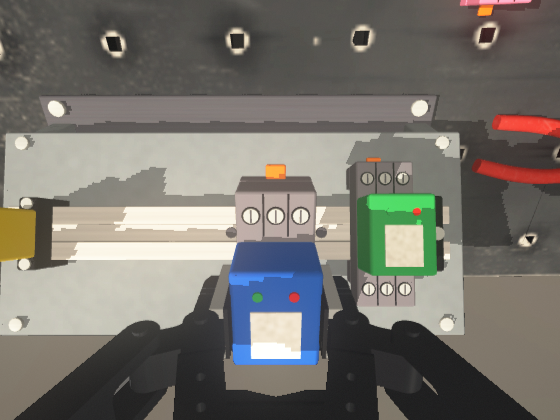

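The module hovers tilted over the rail, with the green module 30-odd mm to its right in the image (robot's left). I refit the rail from this closer view.

```bash
python3 - <<'E'
from h import *
z=np.load("/tmp/w4.npz");im,P=z["im"],z["P"];v,u=np.mgrid[:420,:560]
L=(P-RP)@RR*1e3
ys=[];lo=[];hi=[];zz=[]
for uu in range(60,222,4):
    l=L[:,uu];k=(abs(l[:,2])<5)&(abs(l[:,0])<24)
    k2=k&(abs(abs(l[:,0])-14)<3)
    ys.append(np.median(l[k,1]));lo.append(l[k,0].min());hi.append(l[k,0].max());zz.append(np.median(l[k2,2]))
print("lo",np.median(lo),"hi",np.median(hi),"line",np.polyfit(ys,(np.array(lo)+hi)/2,1),"z",np.polyfit(ys,zz,1))
hsv=cv2.cvtColor(im,cv2.COLOR_RGB2HSV);H,S,_=[hsv[...,i].astype(int) for i in range(3)]
g=L[(H>45)&(H<85)&(S>120)&(u>350)];print("green",np.nanpercentile(g,[1,50,99],axis=0).round(1))
g=L[(H>20)&(H<35)&(S>150)&(u<60)&(v>150)];print("yel",np.nanpercentile(g,[1,50,99],axis=0).round(1))
where();s=env.state()
for a in[(27,10),(27,-1),(18,-1)]: go(*tcp(*a,32,22),s)
E
```

```text
lo -17.709137526095358 hi 17.408433063732588 line [0.00410852 0.06231673] z [0.00106184 0.46557396]
green [[-21.6  81.2  47. ]
 [ -6.6  97.   50.3]
 [ 20.8 116.3  51.9]]
yel [[ -14.8 -120.3   18. ]
 [  -0.6 -119.    33.1]
 [  13.8 -117.9   45.4]]
hook [31.  30.9 40.9] euler [-0.09 21.75 -0.14] F rail [-1.9 -0.8 -2. ]
shift [-0.0105, 0.0014, 0.0402] turn [-0.0004, 0.0028, -0.0015] | mm 31.1 deg 0.3
shift [-0.0159, 0.0014, 0.0538] turn [-0.0004, 0.0028, -0.0015] | mm 42.1 deg 0.3
shift [-0.0048, 0.0014, 0.0582] turn [-0.0004, 0.0028, -0.0015] | mm 43.8 deg 0.3
```

```bash
python3 -m crank '[[[-0.01,0.001,0.02],[0,0.003,-0.001],-1],[[-0.0105,0.001,0.04],[0,0.003,-0.001],-1],[[-0.013,0.001,0.047],[0,0.003,-0.001],-1],[[-0.0157,0.001,0.0533],[0,0.003,-0.001],-1],[[-0.0157,0.001,0.0533],[0,0.003,-0.001],-1],[[-0.0157,0.001,0.0533],[0,0.003,-0.001],-1]]'
python3 - <<'E'
from h import *
where();s=env.state()
for a in[(27,-.6),(22,-.6),(18,-.6),(17,-.6)]: go(*tcp(*a,32,22),s)
E
```

```text
clock: 7.9
position: [0.6417, 0.0387, 0.1524]
tool_rot: [0.01, 0.996, -0.001, 0.085]
wrist_force: [-0.5, 0.7, -1.8]
finger_gap: 0.0347
gripper_force: 82.1
hook [24.8 31.4 -1.6] euler [-0.07 22.2  -0.03] F rail [-1.4  0.7 -1.3]
shift [-0.002, 0.0008, -0.0023] turn [-0.0006, -0.0023, -0.0003] | mm 2.4 deg 0.2
shift [0.0041, 0.0008, 0.0002] turn [-0.0006, -0.0023, -0.0003] | mm 3.2 deg 0.2
shift [0.0091, 0.0008, 0.0023] turn [-0.0006, -0.0023, -0.0003] | mm 7.0 deg 0.2
shift [0.0103, 0.0008, 0.0028] turn [-0.0006, -0.0023, -0.0003] | mm 8.0 deg 0.2
```

```bash
python3 -m crank '[[[0.002,0.001,-0.001],[0,-0.002,0],-1],[[0.004,0.001,0.0002],[0,-0.002,0],-1],[[0.0065,0.001,0.0012],[0,-0.002,0],-1],[[0.009,0.001,0.0022],[0,-0.002,0],-1],[[0.009,0.001,0.0022],[0,-0.002,0],-1],[[0.009,0.001,0.0022],[0,-0.002,0],-1]]'
python3 - <<'E'
from h import *
where();cam("scene");where();cam("scene");where();s=env.state()
for a in[(18,-.6),(16.5,-.6)]: go(*tcp(*a,32,22),s)
E
```

```text
clock: 8.5
position: [0.6357, 0.0393, 0.1499]
tool_rot: [0.01, 0.996, -0.001, 0.087]
wrist_force: [0.1, 0.6, -2.2]
finger_gap: 0.0345
gripper_force: 82.0
hook [18.5 31.9 -0.5] euler [-0.08 21.97 -0.04] F rail [-1.1  0.6 -1.9]
hook [18.6 32.  -0.5] euler [-0.08 21.96 -0.04] F rail [-0.3 -0.3 -1.4]
hook [18.6 32.  -0.5] euler [-0.08 21.97 -0.05] F rail [-0.7 -0.9 -0.8]
shift [0.0007, -0.0, 0.0004] turn [-0.0007, 0.0004, -0.0005] | mm 0.6 deg 0.1
shift [0.0026, -0.0, 0.0011] turn [-0.0007, 0.0004, -0.0005] | mm 2.1 deg 0.1
```

```bash
python3 -m crank '[[[0.0013,0,0.0006],[0,0,0],-1],[[0.0026,0,0.0011],[0,0,0],-1],[[0.0026,0,0.0011],[0,0,0],-1]]'
python3 - <<'E'
from h import *
where();s=env.state();cam("wrist")
im,d,P=cam("scene")
print(np.nan)
for th in (22,14,7,0):go(*tcp(17.5,-1.,32,th),s)
E
```

```text
clock: 8.9
position: [0.6346, 0.0394, 0.1491]
tool_rot: [0.01, 0.996, -0.001, 0.088]
wrist_force: [3.6, -0.1, -1.1]
finger_gap: 0.0349
gripper_force: 82.0
hook [17.2 32.  -0.6] euler [-0.07 21.89 -0.05] F rail [ 2.5 -0.  -2.8]
nan
shift [-0.0006, -0.0001, 0.0003] turn [-0.0005, 0.0012, -0.0005] | mm 0.5 deg 0.1
shift [0.005, -0.0001, 0.0043] turn [-0.0006, -0.0876, -0.0005] | mm 5.0 deg 7.9
shift [0.0094, -0.0001, 0.0085] turn [-0.0006, -0.1654, -0.0004] | mm 9.5 deg 14.9
shift [0.0133, -0.0001, 0.0131] turn [-0.0006, -0.2432, -0.0004] | mm 14.0 deg 21.9
```

```bash
python3 -m crank '[[[0.0025,0,0.0021],[0,-0.044,0],-1],[[0.005,0,0.0043],[0,-0.0876,0],-1],[[0.0065,0,0.0057],[0,-0.113,0],-1],[[0.0065,0,0.0057],[0,-0.113,0],-1],[[0.0065,0,0.0057],[0,-0.113,0],-1]]' 100
python3 - <<'E'
from h import *
where();s=env.state()
for th in (11.8,7,3,0,-2):go(*tcp(17.5,-1.2,32,th),s)
E
```

```text
clock: 9.5
position: [0.6299, 0.0399, 0.1441]
tool_rot: [0.009, 0.984, -0.002, 0.175]
wrist_force: [1.4, 0.4, -1.3]
finger_gap: 0.0348
gripper_force: 102.1
hook [16.9 32.4 -0.7] euler [-7.000e-02  1.179e+01  1.000e-02] F rail [ 0.4  0.4 -1.9]
shift [-0.001, -0.0006, 0.0005] turn [-0.0007, 0.0002, 0.0001] | mm 0.9 deg 0.1
shift [0.0025, -0.0005, 0.0028] turn [-0.0007, -0.0532, 0.0001] | mm 2.8 deg 4.8
shift [0.0052, -0.0005, 0.005] turn [-0.0007, -0.0976, 0.0001] | mm 5.4 deg 8.8
shift [0.0071, -0.0005, 0.0067] turn [-0.0007, -0.131, 0.0002] | mm 7.3 deg 11.8
shift [0.0084, -0.0005, 0.0079] turn [-0.0007, -0.1532, 0.0002] | mm 8.6 deg 13.8
```

```bash
python3 -m crank '[[[0.0025,0,0.0028],[0,-0.053,0],-1],[[0.0052,0,0.005],[0,-0.0976,0],-1],[[0.0071,0,0.0067],[0,-0.131,0],-1],[[0.0071,0,0.0067],[0,-0.131,0],-1],[[0.0071,0,0.0067],[0,-0.131,0],-1]]' 120
python3 - <<'E'
from h import *
where();im,d,P=cam("wrist");save("w5",im);np.savez("/tmp/w5",im=im,P=P)
L=(P-RP)@RR*1e3
v,u=np.mgrid[:420,:560]
Q=L[(abs(L[...,1]-32)<14)&(abs(L[...,0]+7)<12)&(L[...,2]>40)];c=Q.mean(0);_,_,V=np.linalg.svd(Q-c);print("nosetop",c.round(1),V[2].round(3))
Q=L[(abs(L[...,1]-32)<14)&(L[...,0]<-27)&(L[...,0]>-42)&(L[...,2]>0)];print("shoulder",np.median(Q,0).round(1),len(Q))
s=env.state()
for th in (0,-2,-4):go(*tcp(17.,-1.5,32,th),s)
E
```

```text
clock: 10.0
position: [0.6256, 0.0404, 0.1372]
tool_rot: [0.009, 0.961, -0.003, 0.276]
wrist_force: [-6.1, -0.6, 8.7]
finger_gap: 0.0341
gripper_force: 122.8
hook [16.6 32.9 -1. ] euler [-0.02 -0.06  0.08] F rail [-0.6 -0.7 10.6]
nosetop [-9.9 32.2 71. ] [ 0.991 -0.018  0.133]
shoulder [-35.   32.1  20.7] 1998
shift [-0.0006, -0.0011, 0.0007] turn [-0.0002, 0.0002, 0.0008] | mm 1.1 deg 0.1
shift [0.0008, -0.0011, 0.0016] turn [-0.0002, -0.022, 0.0008] | mm 1.6 deg 2.0
shift [0.0022, -0.0011, 0.0026] turn [-0.0002, -0.0442, 0.0008] | mm 2.7 deg 4.0
```

View pics/w5.png

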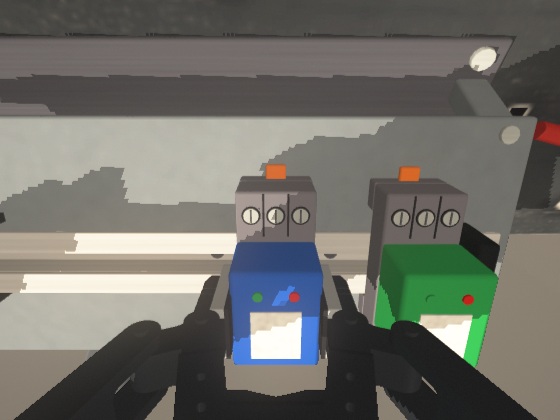

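Blue and green now look parallel, with the clips at (275,171) and (409,173). I compare their shoulder heights in numbers to check the snap.

```bash
python3 - <<'E'
from h import *
z=np.load("/tmp/w5.npz");L=(z["P"]-RP)@RR*1e3;im=z["im"]
for n,y in(("blue",32.5),("green",100)):
    for a,b in((-44,-39),(-39,-34),(-34,-29),(-29,-24)):
        m=(abs(L[...,1]-y)<13)&(L[...,0]>a)&(L[...,0]<b)&(L[...,2]>10)&(L[...,2]<32);print(n,a,m.sum(),np.percentile(L[m][:,2],[10,25,50]).round(2) if m.any() else 0,end=" ")
    m=(abs(L[...,1]-y)<13)&(abs(L[...,0])<16)&(L[...,2]>44);q=L[m];print("top",np.polyfit(q[:,0],q[:,2],1),len(q))
hsv=cv2.cvtColor(im,cv2.COLOR_RGB2HSV);H,S,_=[hsv[...,i].astype(int) for i in range(3)]
o=(H>3)&(H<22)&(S>150)
for n,y in(("b",32.5),("g",100)):
    q=L[o&(abs(L[...,1]-y)<15)&(L[...,0]<-40)];print(n,len(q),np.nanpercentile(q,[5,50,95],axis=0).round(1).tolist())
E
```

```text
blue -44 649 [19.65 20.06 20.45] blue -39 653 [20.   20.56 21.08] blue -34 575 [19.89 20.23 20.69] blue -29 585 [19.69 20.02 20.35] top [-1.53287334 60.1571091 ] 7149
green -44 649 [19.59 20.02 20.45] green -39 652 [19.93 20.37 20.96] green -34 576 [19.97 20.44 20.9 ] green -29 575 [19.69 20.05 20.42] top [-1.22727995 53.0098801 ] 4333
b 278 [[-52.8, 28.5, -3.9], [-49.7, 32.6, -2.7], [-46.5, 37.0, -1.9]]
g 286 [[-52.0, 94.4, -3.8], [-48.9, 98.5, -2.7], [-45.7, 103.2, -1.5]]
```

```bash
python3 -m crank '[[[0,0,0],[0,0,0],0.1],[[0,0,0],[0,0,0],0.1],[[0,0,0],[0,0,0],0.1],[[0,0,0],[0,0,0],0.1],[[0,0,-0.03],[0,0,0],0.1],[[0,0,-0.08],[0,0,0],0.1],[[0,0,-0.14],[0,0,0],0.1],[[0,0,-0.14],[0,0,0],0.1]]' 40;python3 -m crank '[[[0,0,0],[0,0,0],0.1],[[0,0,0],[0,0,0],0.1]]'
python3 - <<'E'
from h import *
im,d,P=cam("wrist");save("w6",im);np.savez("/tmp/w6",im=im,P=P);L=(P-RP)@RR*1e3
for n,y in(("blue",32.5),("green",100)):
    for a,b in((-44,-39),(-39,-34),(-34,-29),(-29,-24),(25,30),(30,40)):
        m=(abs(L[...,1]-y)<13)&(L[...,0]>a)&(L[...,0]<b)&(L[...,2]>10)&(L[...,2]<32);print(n,a,m.sum(),np.percentile(L[m][:,2],[10,25,50]).round(2) if m.any() else 0,end=" ")
    m=(abs(L[...,1]-y)<13)&(abs(L[...,0])<16)&(L[...,2]>44);q=L[m];print("top",np.polyfit(q[:,0],q[:,2],1),len(q))
hsv=cv2.cvtColor(im,cv2.COLOR_RGB2HSV);H,S,_=[hsv[...,i].astype(int) for i in range(3)]
for n,m in(("blue",(H>100)&(H<130)&(S>120)&(abs(L[...,0])<24)&(L[...,2]>15)),("green",(H>45)&(H<85)&(S>120)&(abs(L[...,0])<24)&(L[...,2]>15)),("yel",(H>20)&(H<35)&(S>150)&(L[...,1]<0)&(L[...,2]>15))):
    print(n,m.sum(),np.nanpercentile(L[m],[1,50,99],axis=0).round(1).tolist() if m.any() else 0)
s=env.state();print(s["position"])
RT=RR@D
p0=lambda y,z,x=0:RP+RR@(np.array([x,y,z])/1e3)
for y,z in((-165,130),(-165,36)): go(p0(y,z),RT,s)
E
```

```text
clock: 10.85
position: [0.5705, 0.0411, 0.228]
tool_rot: [0.009, 0.961, -0.003, 0.276]
wrist_force: [0.5, -0.4, -0.0]
finger_gap: 0.0469
gripper_force: 0.0
clock: 11.05
position: [0.5713, 0.0405, 0.2264]
tool_rot: [0.01, 0.961, -0.003, 0.276]
wrist_force: [-0.4, 0.6, -0.8]
finger_gap: 0.0471
gripper_force: 0.0
blue -44 253 [19.35 19.77 20.21] blue -39 246 [19.89 20.35 20.97] blue -34 244 [19.71 20.17 20.64] blue -29 220 [19.45 19.88 20.34] blue 25 0 0 blue 30 225 [20.16 20.6  21.08] top [-6.55612017 96.70410673] 4537
green -44 250 [19.6  19.98 20.34] green -39 248 [19.9  20.37 20.94] green -34 243 [19.93 20.29 20.81] green -29 219 [19.48 19.96 20.45] green 25 0 0 green 30 167 [19.77 20.13 20.72] top [-4.9431623 92.6289616] 3269
blue 1942 [[-23.2, 15.3, 48.7], [-9.8, 32.7, 50.4], [18.6, 49.6, 51.9]]
green 2481 [[-22.1, 81.0, 25.1], [-8.1, 92.3, 50.1], [19.7, 115.9, 51.9]]
yel 1868 [[-15.6, -129.9, 18.6], [-3.0, -119.6, 43.4], [13.1, -118.2, 51.5]]
[0.57125391 0.04039695 0.22571102]
shift [-0.003, -0.2624, 0.0066] turn [-0.0011, -0.0002, -0.0003] | mm 196.9 deg 0.1
shift [-0.0031, -0.2622, 0.1319] turn [-0.0011, -0.0002, -0.0003] | mm 220.1 deg 0.1
```

View pics/w6.png

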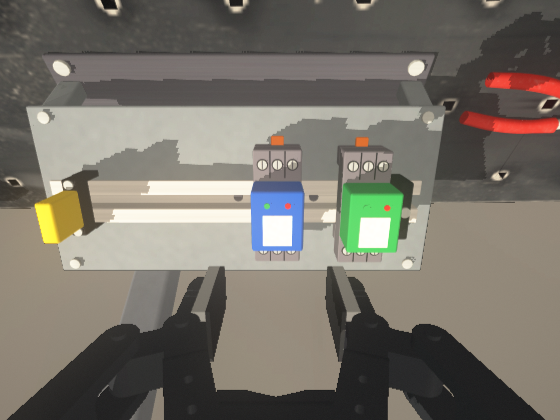

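The relay is seated and level with the green module, about 31 mm from it. The yellow tab is at (60,215). Next is the stop.

```bash
python3 -m crank '[[[-0.003,-0.262,0.006],[0,0,0],-1],[[-0.003,-0.262,0.006],[0,0,0],-1],[[-0.003,-0.262,0.006],[0,0,0],-1],[[-0.003,-0.262,0.006],[0,0,0],-1],[[-0.003,-0.262,0.006],[0,0,0],-1],[[-0.003,-0.262,0.006],[0,0,0],-1],[[-0.003,-0.262,0.006],[0,0,0],-1]]' 40
python3 - <<'E'
from h import *
s=env.state();L=RR.T@(s["position"]-RP)*1e3;print(L,s["finger_gap"])
p0=lambda y,z,x=0:RP+RR@(np.array([x,y,z])/1e3)
for y,z in((-165,36),(-145,36)): go(p0(y,z),RR@D,s)
E
```

```text
clock: 11.8
position: [0.5707, -0.1585, 0.2221]
tool_rot: [0.012, 0.961, -0.003, 0.275]
wrist_force: [-0.3, 0.4, 0.2]
finger_gap: -0.0
gripper_force: 0.0
[  -1.32706797 -167.11720369  129.85825411] -2.3304767885726887e-05
shift [-0.002, 0.0031, 0.1251] turn [-0.0015, -0.0014, -0.0037] | mm 93.9 deg 0.4
shift [-0.0019, 0.0298, 0.1251] turn [-0.0015, -0.0014, -0.0037] | mm 96.4 deg 0.4
```

```bash
python3 -m crank '[[[-0.002,0.003,0.05],[-0.0015,-0.0014,-0.0037],-1],[[-0.002,0.003,0.1],[-0.0015,-0.0014,-0.0037],-1],[[-0.002,0.003,0.125],[-0.0015,-0.0014,-0.0037],-1],[[-0.002,0.003,0.125],[-0.0015,-0.0014,-0.0037],-1],[[-0.002,0.003,0.125],[-0.0015,-0.0014,-0.0037],-1]]'
python3 -m crank '[[[0,0.015,0],[0,0,0],-1],[[0,0.035,0],[0,0,0],-1],[[0,0.055,0],[0,0,0],-1],[[0,0.075,0],[0,0,0],-1],[[0,0.095,0],[0,0,0],-1],[[0,0.115,0],[0,0,0],-1],[[0,0.13,0],[0,0,0],-1],[[0,0.13,0],[0,0,0],-1]]'
python3 - <<'E'
from h import *
im,d,P=cam("wrist");s=env.state();print(RR.T@(s["position"]-RP)*1e3,RR.T@s["wrist_force"]);L=(P-RP)@RR*1e3
hsv=cv2.cvtColor(im,cv2.COLOR_RGB2HSV);H,S,_=[hsv[...,i].astype(int) for i in range(3)]
for n,m in(("blue",(H>100)&(H<130)&(S>120)&(abs(L[...,0])<24)&(L[...,2]>15)),("yel",(H>20)&(H<35)&(S>150)&(abs(L[...,0])<24)&(L[...,2]>15))):
    print(n,m.sum(),np.nanpercentile(L[m],[1,50,99],axis=0).round(1).tolist() if m.any() else 0)
E
```

```text
clock: 12.3
position: [0.623, -0.1509, 0.1422]
tool_rot: [0.004, 0.961, -0.001, 0.275]
wrist_force: [-0.9, -0.5, -0.1]
finger_gap: -0.0004
gripper_force: 0.0
clock: 13.1
position: [0.6235, -0.0543, 0.1451]
tool_rot: [0.005, 0.961, -0.002, 0.276]
wrist_force: [0.0, -0.4, -0.2]
finger_gap: 0.0002
gripper_force: 0.0
[  0.88704782 -63.04489138  37.47669151] [-0.4488619  -0.0971439  -0.02315921]
blue 10140 [[-23.9, 14.2, 22.7], [-12.0, 21.8, 49.1], [18.9, 48.7, 51.5]]
yel 2388 [[-15.8, -47.4, 18.8], [-10.2, -42.3, 49.5], [8.3, -36.4, 51.4]]
```

```bash
python3 -m crank '[[[0,0.015,0],[0,0,0],-1],[[0,0.03,0],[0,0,0],-1],[[0,0.045,0],[0,0,0],-1],[[0,0.055,0],[0,0,0],-1],[[0,0.06,0],[0,0,0],-1],[[0,0.06,0],[0,0,0],-1],[[0,0.0615,0],[0,0,0],-1],[[0,0.063,0],[0,0,0],-1]]'
cat > m.py <<'E'
from h import *
s=env.state();print(RR.T@(s["position"]-RP)*1e3,RR.T@s["wrist_force"])
im,d,P=cam("wrist");save("w7",im);L=(P-RP)@RR*1e3
hsv=cv2.cvtColor(im,cv2.COLOR_RGB2HSV);H,S,_=[hsv[...,i].astype(int) for i in range(3)]
for n,m in(("blue",(H>100)&(H<130)&(S>120)&(abs(L[...,0])<24)&(L[...,2]>15)),("green",(H>45)&(H<85)&(S>120)&(abs(L[...,0])<24)&(L[...,2]>15)),("yel",(H>20)&(H<35)&(S>150)&(abs(L[...,0])<24)&(L[...,2]>15))):
    print(n,m.sum(),np.nanpercentile(L[m],[1,50,99],axis=0).round(1).tolist() if m.any() else 0)
E
python3 m.py
```

```text
clock: 13.95
position: [0.6243, -0.0103, 0.1447]
tool_rot: [0.007, 0.961, -0.003, 0.277]
wrist_force: [-0.1, -1.7, 0.4]
finger_gap: 0.0001
gripper_force: 1.0
[  0.73726871 -17.84657561  37.31671562] [ 0.17485109 -1.66309317  0.36288551]
blue 7826 [[-23.9, 14.5, 23.4], [-16.0, 29.8, 49.8], [18.0, 49.5, 51.5]]
green 7821 [[-22.6, 79.7, 22.4], [-8.3, 81.9, 43.5], [20.1, 106.2, 51.6]]
yel 2331 [[-15.8, -4.3, 19.3], [-11.3, 1.4, 49.5], [8.0, 7.3, 51.6]]
```

```bash
python3 -m crank '[[[0,0.0015,0],[0,0,0],-1],[[0,0.003,0],[0,0,0],-1],[[0,0.0045,0],[0,0,0],-1],[[0,0.006,0],[0,0,0],-1],[[0,0.007,0],[0,0,0],-1],[[0,0.008,0],[0,0,0],-1],[[0,0.009,0],[0,0,0],-1],[[0,0.01,0],[0,0,0],-1]]'
python3 m.py
```

```text
clock: 14.8
position: [0.6245, -0.0029, 0.1447]
tool_rot: [0.007, 0.961, -0.003, 0.277]
wrist_force: [-1.5, -3.5, 1.4]
finger_gap: 0.0004
gripper_force: 2.0
[  0.73945755 -10.47093151  37.30217906] [-0.48658198 -3.50319102  1.98118941]
blue 6848 [[-23.9, 15.1, 23.3], [-18.0, 32.8, 49.9], [16.6, 49.9, 51.6]]
green 8749 [[-22.7, 80.2, 22.6], [-10.4, 83.6, 45.4], [20.2, 111.5, 51.6]]
yel 2298 [[-15.8, 3.0, 19.7], [-11.2, 8.6, 49.5], [7.8, 14.5, 51.6]]
```

View pics/w7.png

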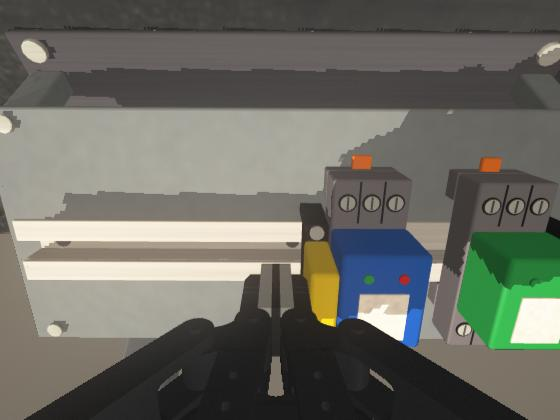

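The yellow tab at (320,285) is against or nearly against the blue nose, and the force has risen. I push 2-3 mm more, slowly, to make contact certain.

```bash
python3 -m crank '[[[0,0.0008,0],[0,0,0],-1],[[0,0.0016,0],[0,0,0],-1],[[0,0.0022,0],[0,0,0],-1],[[0,0.0028,0],[0,0,0],-1],[[0,0.0032,0],[0,0,0],-1],[[0,0.0034,0],[0,0,0],-1],[[0,0.0034,0],[0,0,0],-1]]'
python3 m.py
```

```text
clock: 15.55
position: [0.6245, 0.0001, 0.1447]
tool_rot: [0.006, 0.961, -0.003, 0.277]
wrist_force: [0.2, -3.6, 1.4]
finger_gap: 0.0001
gripper_force: 1.9
[ 0.7448119  -7.42854317 37.31054463] [ 0.93750466 -3.61888368  1.05279007]
blue 6829 [[-23.9, 18.1, 23.3], [-17.9, 35.8, 50.0], [16.7, 53.0, 51.5]]
green 9177 [[-22.6, 80.2, 22.6], [-10.7, 84.6, 46.1], [20.2, 113.2, 51.5]]
yel 2297 [[-15.7, 6.1, 19.5], [-11.2, 11.7, 49.5], [7.8, 17.5, 51.7]]
```

The module moved 3 mm together with the stop, so they touch. I back off and retreat.

```bash
python3 -m crank '[[[0,-0.003,0],[0,0,0],-1],[[0,-0.01,0],[0,0,0],-1],[[0,-0.02,0],[0,0,0],-1],[[0,-0.025,-0.03],[0,0,0],-1],[[0,-0.025,-0.08],[0,0,0],-1],[[0,-0.025,-0.14],[0,0,0],-1],[[0,-0.025,-0.16],[0,0,0],-1],[[0,-0.025,-0.16],[0,0,0],-1]]'
python3 -m crank '[[[0,0,0],[0,0,0],-1],[[0,0,0],[0,0,0],-1],[[0,0,0],[0,0,0],-1]]'
python3 m.py
```

```text
clock: 16.4
position: [0.5601, -0.0175, 0.2492]
tool_rot: [0.006, 0.96, -0.003, 0.278]
wrist_force: [0.5, -0.2, -0.7]
finger_gap: -0.0003
gripper_force: 0.0
clock: 16.7
position: [0.5605, -0.0176, 0.2453]
tool_rot: [0.006, 0.961, -0.003, 0.276]
wrist_force: [0.0, 0.2, -0.5]
finger_gap: -0.0001
gripper_force: 0.0
[ 1.05714704e-02 -2.64094121e+01  1.56336170e+02] [-0.273845    0.17338006 -0.47733603]
blue 1765 [[-23.2, 18.3, 43.7], [-9.6, 34.5, 50.4], [19.0, 53.1, 51.9]]
green 2525 [[-21.9, 80.6, 24.1], [-7.2, 87.5, 50.0], [20.1, 115.8, 51.9]]
yel 869 [[-15.5, 6.1, 20.2], [-4.0, 10.4, 49.8], [13.2, 17.3, 51.6]]
```

View pics/w7.png

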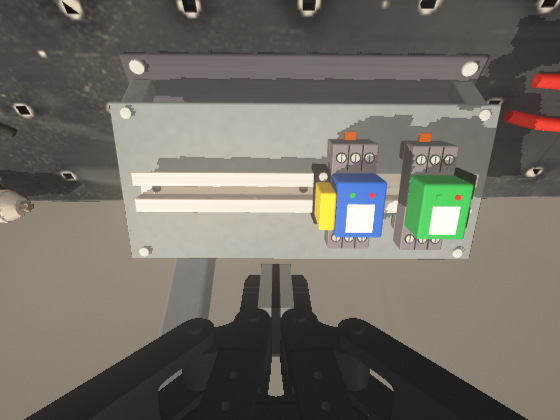

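The stop (325,205) rests against the blue module (357,205), which is seated about 28 mm from the green one. The robot is clear of everything.

```bash
python3 -c "
from bench import order
print(order.job_done())"
```

```text
the job is handed in; nothing more can be done
None
```

The blue-nosed relay module is snapped onto the rail about 28 mm from the green one, the yellow end stop is touching it, and the job was handed in at about 17 s with the robot clear of everything; no verdict came back.

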